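Return staples through the sprung flap

ROBOT

A 6-joint arm with a two-finger parallel gripper is mounted at the origin on a cart in front of the work surface, level with it; the furniture and walls round the work are solid. World frame = base frame: x ahead of the robot, y to its left, z up, the work surface at z = 0. Lengths are in m, angles in degrees, forces in N, time in s.
With the tool pointing down it reaches from about 0.3 to 0.85 m from the base axis. Payload 4.2 kg.
Tool frame: the origin (TCP) lies on the centre line of the jaws, within the pads' length; the fingertips stand 19 mm ahead of it and the grasp point (between the pads) is the TCP; y points along the fingers, z is the direction in which the jaws open and shut, and the axes are right-handed (so a half turn about y gives the same grasp; the last joint's range is limited). The gripper opens to 91 mm and grips with 3 to 60 N. Pads are 32 mm wide; open, the fingers measure 118 mm over their backs; the gripper's body (76 mm by 178 mm) begins 60 mm behind the grasp point.
Start: joints at [-65.776, 18.312, 89.639, -0, 72.044, -1.146], TCP at [0.246, -0.52, 0.213] pointing down, gripper open.
Joint ranges: [-177.97, 177.97], [-48.28, 115.42], [12.27, 149.76], [-77.06, 257.06], [2.81, 150.46], [-146.56, 146.56]. Speed limits (degrees/s): [147.25, 147.25, 180, 180, 180, 180].

INTERFACE

Orientations are given as a 3x3 rotation matrix whose columns are the frame's x, y, z axes.
In Python, from plant import arm gives the robot as it stands.
- The arm moves only by the shell command python3 -m jog 'ROWS' [FORCE]. ROWS is JSON, a list of rows, each a list of 3 entries, a list of its own where there are three numbers: the turn, a rotation vector about the tool's x, y, z in rad, then the shift along the tool's x, y, z in mm, then the finger opening in mm, from 0 to 91.2. In form: [[[ax, ay, az], [x, y, z], gripper], ...]. A call has exactly 8 rows; each row shifts and turns the commanded pose from where the row before left it, along the tool's axes as they then stand; what a row does not reach is not made up. A row lasts 1/8 s, in which the tool goes at most 62.5 mm and 10.7 degrees, less where a joint would pass 70% of its speed; a pose out of reach is approached as far as the arm can. A call with a gripper value outside its range is refused whole. The fingers move at their own pace and stop on an object; FORCE is the grip in N (left out, the last holds). Time passes only in rows, so rows that do not move let the fingers close, or fill a call up. It gives the time, the measured TCP pose, the force and the opening at its end, in the units of the state.
- arm.read_state(): the state, without advancing time (a new reading comes with each control period).
- arm.grab_frame(name): name is "scene" or "top" or "wrist"; returns a dict with "img" (420x560x3 uint8, blue, green, red), "fx", "fy", "cx", "cy" (pixels), "D" ([k1, k2, p1, p2, k3] as OpenCV has them; the pictures are not rectified), "view" (4x4, takes a point from world to camera coordinates); the wrist camera has in their place "hand_eye" (4x4, takes a point from camera to tool coordinates, whose origin is the TCP and whose axes are the tool frame's). Camera axes: x right, y up, looking along -z (the intrinsics and any distortion apply to the point x, -y, -z); pixel columns grow to the right and rows downward; lengths in m; the calibration is good to about 2 mm. A picture is of the moment at which its call begins: read the wrist's pose just before it. There is no depth.
- arm.hand_in(): hands the job in, once; it reports no verdict.
Trained networks look in a picture, given as the dict that the camera call returned (one of the last four; its "shot" number tells which), for a name from the list of things; names that differ only in an ending like _2 or _b are one class to them, and where a whole thing is asked for, a point or a joint stands for the part that bears it (a point fixed in the world has none). Each returns a list of dicts, best first, with "p" (0 to 1); they miss things now and then, are a little off and sometimes report something else, mostly with a low value. They report only what shows in the picture. A call takes as long as a camera call. They do not tell look-alikes from the thing itself.
- arm.recognise(picture, name): "point" ([x, y, z] in m, in world coordinates, good to about 4 mm: the middle of the surface that is visible of it).
- arm.outline_of(picture, name): "region" (420x560 bool, what is visible of it).
- arm.mark_of(picture, name): "point" ([x, y, z] in m, in world coordinates, good to about 4 mm: a listed point, or the origin of a listed thing).
The state is a dict: "time": time; "joint_pos": joint angles; "joint_vel": joint speeds; "joint_efforts": joint torques, N m; "ee_pos": TCP position; "ee_rot": TCP orientation; "contact_force": force on the tool from outside, world axes, zero at the start; "ft_torque": the same for the moment, N m; "finger_gap": finger opening in m.
Only numpy, scipy, OpenCV 4.12 (cv2) and the standard library are available. Lean on these libraries where they do the work, as an engineer would, in place of code of your own. Each camera call takes 0.05 s, during which the arm holds its last target. There are 200 camera calls.

TASK

Put the box of staples away in the blue return box, without picking anything up: push the orange self-closing flap open with one fingertip and, while that finger still holds it open, push the staples along the ledge with the other finger until they drop into the well behind the flap. The staples must not be what forces the flap open. Then draw back so that the flap swings fully shut, and leave the eraser and the other things round about where they are.

Things in the scene. Friction and masses are not known exactly. Their poses are not given: they have to be found in the camera images.
- return_box: fixed box 240 mm long (own x), 124 mm wide, on the worktop; origin at worktop height under the line where ledge ends and well begins. +x = pushing direction, ledge to well; z up. Ledge: solid, flat, grey top 60 mm above the worktop, x = -130 to 0 mm, with a 4 mm wide, 5 mm high rim on both sides and the far end (x = -130). The flap shuts the gateway between ledge and well
- flap (a joint): orange upright leaf, 100 mm wide, 36 high, 5 thick, from 2 to 38 mm above the ledge; upright hinge at x = 4, y = 52 mm of the return box, free edge at y = -51. 0 = shut, across the gateway; positive rad = swung into the well (free edge toward the box's +x), stop at 1.4. A spring shuts it: torque 0.06 N m shut, 0.14 at 1 rad; 2 to 3 N on its push pad opens it
- flap_pad (a point): middle of the black push pad on the ledge side of the flap, 26 mm from the hinge axis, 20 mm above the ledge; moves with the flap. z up, x = direction in which the flap is pushed
- sill (a point): point on the end edge of the ledge, at ledge height, at y = -22 mm of the return box: middle of the lane in which the staples lie. Axes as the return box
- well (a point): middle of the well's floor, axes as the return box. Well: x = 0 to 106, y = -58 to 58 mm of the box, floor 54 mm below the ledge, blue walls 4 mm thick and 40 mm higher than the ledge. A hood 44 mm above the ledge covers it only from x = 80 mm on, a stop tab (y < -49) sits 27 mm above the ledge; else it is open above, so fingers pointing down pass through the gateway once the flap is open
- staples: closed cardboard box of staples, cream and blue-grey, 36 mm (x) by 52 mm (y) by 18 mm high, 30 to 65 g; origin at the centre of its underside. Lies on the ledge, 50 to 66 mm before the sill, its x within 0.25 rad of the return box's x, so a long side faces the flap
- eraser: eraser in a grey sleeve, 21 x 48 x 12 mm, origin at the centre of its underside; on the ledge near the corner away from the flap, on the hinge side (about x = -99, y = 38 mm of the return box), long side along the box's x; leave it there
- clip_tub: round grey dish of paper clips, 66 mm wide, 34 mm high, in the desk tray; leave it
- binder_clip: black binder clip, 29 x 32 x 36 mm, in the desk tray; leave it
- stapler: blue stapler, 38 x 149 x 49 mm, lying in the black desk tray left of the return box; leave it
- highlighter: yellow highlighter pen, 125 mm long, in the desk tray; leave it
- rubber_stamp: brown rubber stamp standing on the worktop at the right, 20 x 48 x 65 mm; leave it
- calculator: grey calculator, 136 x 96 x 24 mm, on the worktop at the right; leave it
Mind the look-alikes: they are no part of the job. Leave any purple look-alike of the staples alone.

How it is judged:
By the outcome, as a careful person would: the job done as asked, in the order asked, and still so for the second after the job is handed in, with the robot touching nothing.
It also fails if it takes over 42 s, if anything falls off the work surface, if the arm or the gripper's body presses on something with over 40 N, if the wrist force passes 120 N, or if a joint passes its speed limit or range.

## Working session

There is one attempt and no reset: what is moved stays moved. The work goes in short steps, Python scripts to look and compute and a shell command to move; the robot and the scene stay as the last step left them, time stands still between calls to the robot, and variables do not carry over. Pictures are saved under pics/ and viewed, about 8 in all and at most 12, crops included, and the job is handed in when it is done.

```bash
mkdir -p pics; ls
cat > h.py <<'E'
import numpy as np, cv2
from plant import arm
def view(d):
    if "view" in d: return np.array(d["view"])
    s=arm.read_state(); T=np.eye(4);T[:3,:3]=s["ee_rot"];T[:3,3]=s["ee_pos"]
    return np.linalg.inv(T@np.array(d["hand_eye"]))
def K(d): return np.array([[d["fx"],0,d["cx"]],[0,d["fy"],d["cy"]],[0,0,1.]])
F=np.diag([1.,-1,-1])
def proj(d,P):
    V=view(d);c=(np.atleast_2d(P)@V[:3,:3].T+V[:3,3])@F
    return cv2.projectPoints(c,np.zeros(3),np.zeros(3),K(d),np.array(d["D"],float))[0][:,0]
def ray(d,uv,z):
    V=view(d);n=cv2.undistortPoints(np.array(uv,float).reshape(-1,1,2),K(d),np.array(d["D"],float))[:,0]
    r=np.c_[n,np.ones(len(n))]@F@V[:3,:3]; o=-V[:3,:3].T@V[:3,3]
    return o+r*((z-o[2])/r[:,2])[:,None]
E
python3 - <<'E'
from h import *
np.set_printoptions(precision=4,suppress=True)
s=arm.read_state();print(s["time"],s["ee_pos"],s["ee_rot"],s["finger_gap"])
for c in ("scene","top"):
    d=arm.grab_frame(c);cv2.imwrite(f"pics/{c}0.png",d["img"])
    for n in ("return_box","flap","staples","eraser"):
        print(c,n,[(np.round(r["point"],4),round(r["p"],2)) for r in arm.recognise(d,n)][:3])
    for n in ("return_box","flap_pad","sill","well","staples","eraser"):
        print(c,"mark",n,[(np.round(r["point"],4),round(r["p"],2), proj(d,r["point"])[0].round()) for r in arm.mark_of(d,n)][:3])
E
```

```text
pics
0.0 [ 0.2462 -0.5191  0.2118] [[-0.9036 -0.0008  0.4285]
 [-0.4285  0.0016 -0.9036]
 [-0.     -1.     -0.0018]] 0.09097031328562062
scene return_box [(array([ 0.4582, -0.236 ,  0.0549]), 0.88), (array([0.4942, 0.1727, 0.0394]), 0.39)]
scene flap []
scene staples [(array([ 0.469 , -0.1479,  0.0792]), 0.77), (array([0.4821, 0.0232, 0.0173]), 0.75)]
scene eraser [(array([ 0.5337, -0.0898,  0.0718]), 0.47)]
scene mark return_box [(array([ 0.5144, -0.1996, -0.0008]), 0.67, array([298., 265.]))]
scene mark flap_pad []
scene mark sill [(array([ 0.4873, -0.2031,  0.0588]), 0.75, array([292., 248.]))]
scene mark well []
scene mark staples [(array([0.4879, 0.0341, 0.0006]), 0.66, array([227., 236.])), (array([ 0.4886, -0.146 ,  0.0553]), 0.6, array([274., 241.]))]
scene mark eraser [(array([ 0.5405, -0.0971,  0.0603]), 0.5, array([275., 226.]))]
top return_box [(array([ 0.5153, -0.2073,  0.06  ]), 0.93)]
top flap [(array([ 0.5165, -0.1988,  0.0967]), 0.45)]
top staples [(array([ 0.4845, -0.1497,  0.0773]), 0.73), (array([0.4911, 0.0306, 0.0143]), 0.69)]
top eraser [(array([ 0.5466, -0.0951,  0.0737]), 0.69)]
top mark return_box [(array([ 0.514 , -0.2023,  0.0005]), 0.9, array([327., 223.]))]
top mark flap_pad [(array([ 0.5421, -0.1985,  0.0797]), 0.62, array([329., 209.]))]
top mark sill [(array([ 0.4882, -0.1999,  0.0633]), 0.57, array([329., 233.])), (array([ 0.5469, -0.0952,  0.0652]), 0.5, array([284., 208.])), (array([0.6537, 0.2616, 0.0024]), 0.3, array([143., 168.]))]
top mark well [(array([ 0.519 , -0.2524,  0.0095]), 0.95, array([348., 220.]))]
top mark staples [(array([ 0.4862, -0.1488,  0.0593]), 0.86, array([307., 234.])), (array([ 0.4905,  0.0341, -0.    ]), 0.63, array([232., 232.]))]
top mark eraser [(array([ 0.5489, -0.0951,  0.0615]), 0.49, array([284., 207.])), (array([ 0.5917, -0.4374, -0.0014]), 0.29, array([421., 191.]))]
```

Run:
```python
import cv2,numpy as np
a=cv2.imread("pics/top0.png");b=cv2.imread("pics/scene0.png")
cv2.imwrite("pics/v1.png",cv2.resize(a[100:320,180:440],None,fx=3,fy=2.7,interpolation=2)[:, :780])
cv2.imwrite("pics/v2.png",cv2.resize(b[130:350,170:430],None,fx=3,fy=2.7,interpolation=2)[:, :780])
```

```text
(no output)
```

View pics/v1.png

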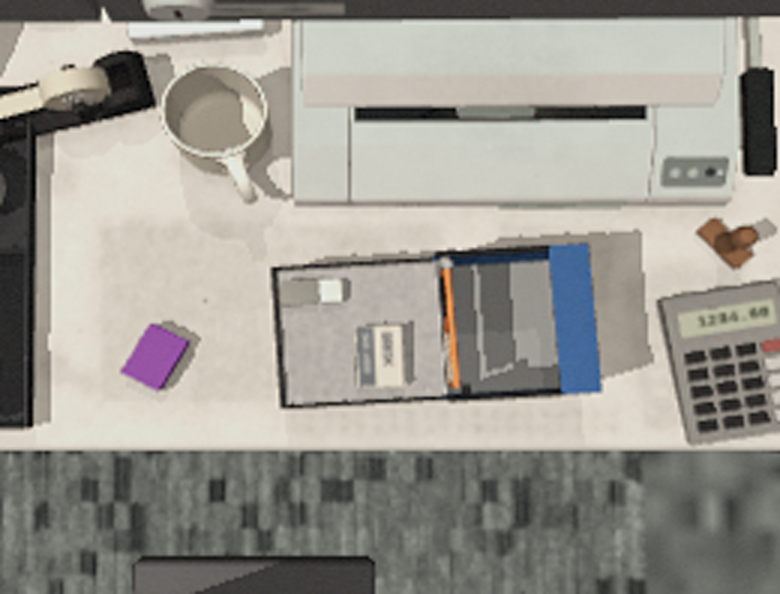

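View pics/v2.png

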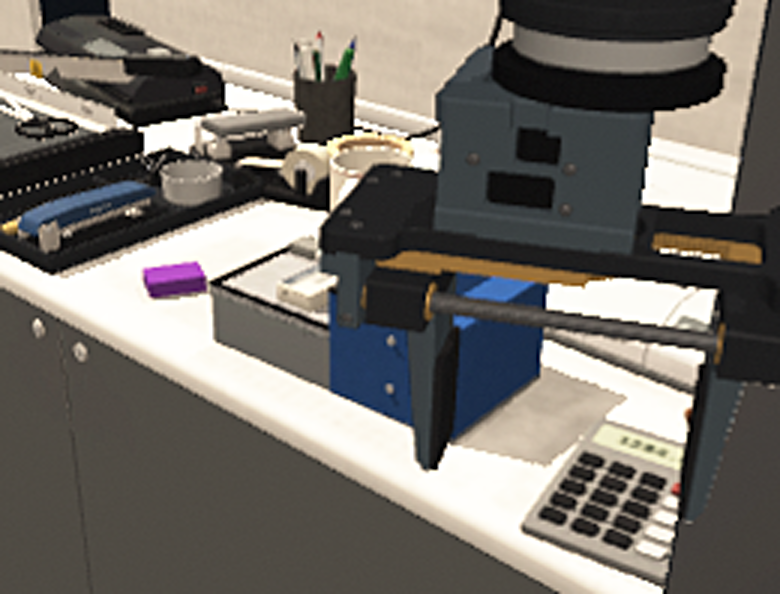

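The top view shows the return box, with the ledge at left (crop 275–440), the orange flap at (452,325) and the eraser at (310,290). Two things could be taken for the staples. The cream/blue-grey box on the ledge, at crop (387,353), full-image (309,231), fits the description. The purple one on the worktop, at crop (157,356), full-image (232,232), is the look-alike to leave alone. I'll take the cream one. Next I fit the poses.

Run:
```python
from h import *
from scipy.optimize import least_squares
np.set_printoptions(precision=4,suppress=True)
d=arm.grab_frame("top")
uv=np.array([[271.7,199.3],[275,250.7]]); 
a=ray(d,uv,.065); print("ledge far corners",a, np.linalg.norm(a[0]-a[1]))
m=np.concatenate([arm.outline_of(d,"return_box")[0]["region"][None]])[0]
c=max(cv2.findContours(m.astype(np.uint8),0,1)[0],key=cv2.contourArea)
print("hood end corners z.107", ray(d,[[376,190],[380.3,244.4]],.107))
for n,z in (("staples",.078),("eraser",.072)):
  for r in arm.outline_of(d,n)[:2]:
    k=max(cv2.findContours(r["region"].astype(np.uint8),0,1)[0],key=cv2.contourArea)
    b=cv2.boxPoints(cv2.minAreaRect(k)); w=ray(d,b,z); print(n,r["p"],w[:,:2].mean(0),"edges",np.diff(w[:,:2],axis=0))
# box silhouette fit: yaw from marks
P={n:arm.mark_of(d,n)[0]["point"] for n in ("return_box","sill","well","flap_pad","eraser")}
L={"return_box":(0,0),"sill":(0,-.022),"well":(.053,0),"flap_pad":(.0015,.026),"eraser":(-.099,.038)}
far=[(-.130,.062),(-.130,-.062)]; end=ray(d,[[376,190],[380.3,244.4]],.107)
def X(p,q): t=p[2];return np.array([p[0]+np.cos(t)*q[0]-np.sin(t)*q[1],p[1]+np.sin(t)*q[0]+np.cos(t)*q[1]])
def f(p):
  e=[(X(p,L[n])-P[n][:2])*(.4 if n!="eraser" else .15) for n in L]+[X(p,q)-w[:2] for q,w in zip(far,a)]+[X(p,q)-w[:2] for q,w in zip([(.11,.062),(.11,-.062)],end)]
  return np.ravel(e)
s=least_squares(f,[.515,-.2,-1.5]);print(s.x,(s.fun.reshape(-1,2)*1000).round(1))
```

```text
ledge far corners [[ 0.5664 -0.0667  0.065 ]
 [ 0.4466 -0.0743  0.065 ]] 0.11998013457237268
hood end corners z.107 [[ 0.5822 -0.3014  0.107 ]
 [ 0.4613 -0.3082  0.107 ]]
staples 0.61 [0.4898 0.026 ] edges [[ 0.0459 -0.0226]
 [-0.0162 -0.0324]
 [-0.0457  0.0227]]
staples 0.58 [ 0.4907 -0.1458] edges [[-0.0001 -0.0367]
 [-0.0526  0.0005]
 [ 0.0001  0.0366]]
eraser 0.72 [ 0.5464 -0.0943] edges [[-0.0002 -0.0488]
 [-0.0209  0.0001]
 [ 0.0002  0.0487]]Traceback (most recent call last):
  File "<stdin>", line 15, in <module>
IndexError: list index out of range
```

```bash
python3 -m jog '[[[0,0,0],[-20,0,-12],91],[[0,0,0],[-30,0,-17],91],[[0,0,0],[-30,0,-17],91],[[0,0,0],[-30,0,-17],91],[[0,0,0],[-30,0,-17],91],[[0,0,0],[-30,0,-17],91],[[0,0,0],[-30,0,-17],91],[[0,0,0],[-30,0,-17],91]]'
python3 -m jog '[[[0,0,0],[-30,0,-17],91],[[0,0,0],[-30,0,-17],91],[[0,0,0],[-30,0,-17],91],[[0,0,0],[-30,0,-17],91],[[0,0,0],[-30,0,-17],91],[[0,0,0],[-25,0,-18],91],[[0,0,0],[0,0,0],91],[[0,0,0],[0,0,0],91]]'
python3 - <<'E'
from h import *
np.set_printoptions(precision=4,suppress=True)
s=arm.read_state();print(s["time"],s["ee_pos"],s["ee_rot"],s["finger_gap"])
d=arm.grab_frame("wrist");cv2.imwrite("pics/w1.png",d["img"])
print(np.array(d["hand_eye"]))
for n in ("return_box","flap_pad","sill","well","staples","eraser"):
    print("mark",n,[(np.round(r["point"],4),round(r["p"],2), proj(d,r["point"])[0].round()) for r in arm.mark_of(d,n)][:2])
R,p=np.array(s["ee_rot"]),np.array(s["ee_pos"])
print("tips",proj(d,[p+R@np.array(q) for q in ([0,.019,.0455],[0,.019,-.0455],[.016,.019,.0455],[-.016,.019,.0455])]))
E
```

```text
time: 2.4
ee_pos: [0.3987, -0.3004, 0.2128]
ee_rot: [[-0.903, 0.0, 0.429], [-0.429, 0.0, -0.903], [-0.0, -1.0, -0.0]]
contact_force: [0.5, 0.4, -0.1]
finger_gap: 0.0911
time: 3.4
ee_pos: [0.5115, -0.1343, 0.2126]
ee_rot: [[-0.903, -0.001, 0.429], [-0.429, -0.0, -0.903], [0.001, -1.0, 0.0]]
contact_force: [-0.3, -0.2, 0.0]
finger_gap: 0.0909
3.4 [ 0.5115 -0.1343  0.2126] [[-0.9033 -0.0006  0.4291]
 [-0.4291 -0.0003 -0.9033]
 [ 0.0006 -1.      0.0001]] 0.09085009937219342
[[ 0.0001 -0.9622 -0.2725 -0.0768]
 [ 0.0009  0.2725 -0.9622 -0.172 ]
 [ 1.     -0.0002  0.0009 -0.0023]
 [ 0.      0.      0.      1.    ]]
mark return_box [(array([ 0.5109, -0.1957,  0.0016]), 0.87, array([321., 207.]))]
mark flap_pad [(array([ 0.5387, -0.1984,  0.0809]), 0.63, array([345., 205.])), (array([ 0.4844, -0.1495,  0.0587]), 0.46, array([283., 223.]))]
mark sill []
mark well [(array([ 0.5207, -0.2485,  0.011 ]), 0.6, array([360., 219.])), (array([0.5075, 0.1836, 0.0018]), 0.24, array([49., 84.]))]
mark staples [(array([ 0.4841, -0.1482,  0.0564]), 0.91, array([281., 222.])), (array([ 0.494 ,  0.0324, -0.0012]), 0.66, array([160., 146.]))]
mark eraser [(array([ 0.5425, -0.0933,  0.059 ]), 0.74, array([260., 158.]))]
tips [[345.8319 241.4935]
 [217.549  241.6639]
 [344.4602 262.0926]
 [347.248  219.9802]]
```

View pics/w1.png

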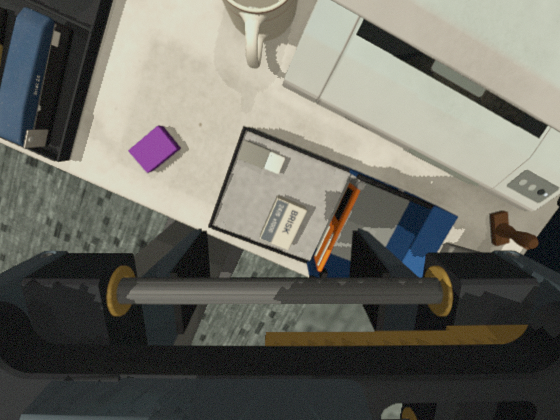

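The wrist view shows the cream staples (label "BRISK") at (285,222), the eraser at (265,158), the flap at (337,228) and the purple look-alike at (154,149). The choice holds. I'll refine the geometry from this view.

Run:
```python
from h import *
np.set_printoptions(precision=4,suppress=True)
d=arm.grab_frame("wrist")
a=ray(d,[[246,128],[211,228]],.065)[:,:2];h=ray(d,[[458,214]],.107)[0,:2];print("corners",a,np.linalg.norm(a[0]-a[1]),"hood corner",h)
by=(a[0]-a[1])/np.linalg.norm(a[0]-a[1]); print("by",by,"from side",(h-a[0])/np.linalg.norm(h-a[0]),np.linalg.norm(h-a[0]))
bx=(h-a[0])/np.linalg.norm(h-a[0]); by=np.array([-bx[1],bx[0]])
o=a.mean(0)+.13*bx; print("origin",o)
o2=np.array([.5145,-.199])
r=arm.outline_of(d,"staples")
for q in r[:2]:
    k=max(cv2.findContours(q["region"].astype(np.uint8),0,1)[0],key=cv2.contourArea)
    w=ray(d,k[:,0].astype(float),.074)[:,:2]
    rc=cv2.minAreaRect((w*1000).astype(np.float32)); b=cv2.boxPoints(rc)/1000
    print(q["p"],rc,"box coords",(b-o)@np.c_[bx,by]*1000)
c=arm.outline_of(d,"flap")
for q in c[:1]:
    k=max(cv2.findContours(q["region"].astype(np.uint8),0,1)[0],key=cv2.contourArea)
    w=ray(d,k[:,0].astype(float),.098)[:,:2];print("flap box coords range",((w-o)@np.c_[bx,by]*1000).min(0),((w-o)@np.c_[bx,by]*1000).max(0))
```

```text
corners [[ 0.566  -0.0672]
 [ 0.4452 -0.0752]] 0.12110524025860951 hood corner [ 0.5833 -0.298 ]
by [0.9979 0.0655] from side [ 0.0745 -0.9972] 0.23140544652554834
origin [ 0.5153 -0.2009]
0.98 ((489.3602600097656, -145.92605590820312), (55.63682174682617, 38.05299758911133), 1.6191686391830444) box coords [[-76.9968 -48.6674]
 [-38.9846 -50.4283]
 [-36.4099   5.149 ]
 [-74.4222   6.9099]]
0.57 ((504.5477294921875, 12.351152420043945), (34.11191177368164, 48.87234878540039), 61.302459716796875) box coords [[-212.3982  -24.6075]
 [-185.8025   16.3946]
 [-214.4212   34.9579]
 [-241.0169   -6.0443]]
flap box coords range [-15.2894 -51.4725] [ 2.9177 55.2695]
```

```bash
python3 -m jog '[[[0,0,0],[-1,15,0],91],[[0,0,0],[0,20,0],91],[[0,0,0],[0,20,0],91],[[0,0,0],[0,20,0],91],[[0,0,0],[0,20,0],91],[[0,0,0],[0,17,0],91],[[0,0,0],[0,10,0],91],[[0,0,0],[0,0,0],91]]'
python3 - <<'E'
from h import *
d=arm.grab_frame("wrist");e=arm.grab_frame("scene");t=arm.grab_frame("top")
cv2.imwrite("pics/v4.png",np.hstack([d["img"][60:400,90:470],e["img"][150:320,200:400].repeat(2,0).repeat(2,1)]))
E
```

```text
time: 4.9
ee_pos: [0.5124, -0.134, 0.0896]
ee_rot: [[-0.904, -0.002, 0.429], [-0.429, 0.001, -0.904], [0.002, -1.0, -0.001]]
contact_force: [0.8, 1.2, -0.5]
finger_gap: 0.0908
```

View pics/v4.png

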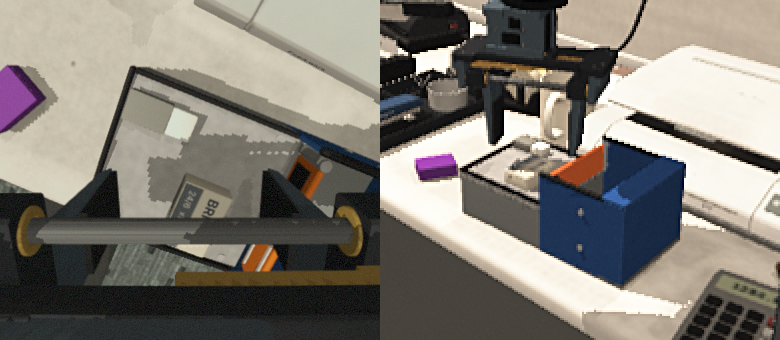

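```bash
python3 -m jog '[[[0,0,0],[1,0,4],91],[[0,0,0],[1,0,4],91],[[0,0,0],[1,0,4],91],[[0,0,0],[1.5,0,4],91],[[0,0,0],[1.5,0,4],91],[[0,0,0],[1.5,0,4],91],[[0,0,0],[0,0,0],91],[[0,0,0],[0,0,0],91]]'
cat > look.py <<'E'
from h import *
import sys
o=np.array([.515,-.200]);bx=np.array([.066,-.998]);B=np.c_[bx,[.998,.066]]
s=arm.read_state();R=np.array(s["ee_rot"]);p=np.array(s["ee_pos"]);g=s["finger_gap"]
w=arm.grab_frame("wrist");t=arm.grab_frame("top")
b=lambda q:((np.asarray(q)[...,:2]-o)@B*1000).round(1)
print("t",s["time"],"tcp",b(p),"z",p[2].round(4),"A",b(p+R[:,2]*(g/2+.00675)),"B",b(p-R[:,2]*(g/2+.00675)),"phi",np.degrees(np.arctan2(*(R[:2,2]@B)[::-1])).round(1),"F",np.round(s["contact_force"],1),"gap",g)
for d,n in ((w,"wrist"),(t,"top")):
    for nm in ("staples","flap_pad","eraser"):
        for q in arm.mark_of(d,nm)[:2]: print(n,nm,round(q["p"],2),b(q["point"]),round(q["point"][2],3))
W=w["img"][60:400,90:470];T=cv2.resize(t["img"][170:270,255:395],(476,340),interpolation=2)[:, :420]
cv2.imwrite(sys.argv[1],np.hstack([W,T]))
E
python3 look.py pics/v5.png
```

```text
time: 6.05
ee_pos: [0.5164, -0.159, 0.0906]
ee_rot: [[-0.904, -0.0, 0.429], [-0.429, -0.0, -0.904], [0.0, -1.0, 0.0]]
contact_force: [0.9, 2.4, 0.2]
finger_gap: 0.091
t 6.05 tcp [-40.8   4.1] z 0.0906 A [ 7.8 23.4] B [-89.4 -15.1] phi 21.6 F [0.9 2.4 0.2] gap 0.09097005073159971
wrist staples 0.88 [-231.3  -10.7] -0.004
wrist staples 0.75 [-50.2 -24.5] 0.057
wrist flap_pad 0.59 [ 6.6 22.7] 0.085
wrist eraser 0.56 [-103.   38.] 0.055
top staples 0.58 [-51.2 -26. ] 0.06
top staples 0.54 [-234.2   -8.7] -0.002
top eraser 0.48 [-102.3   41. ] 0.061
```

View pics/v5.png

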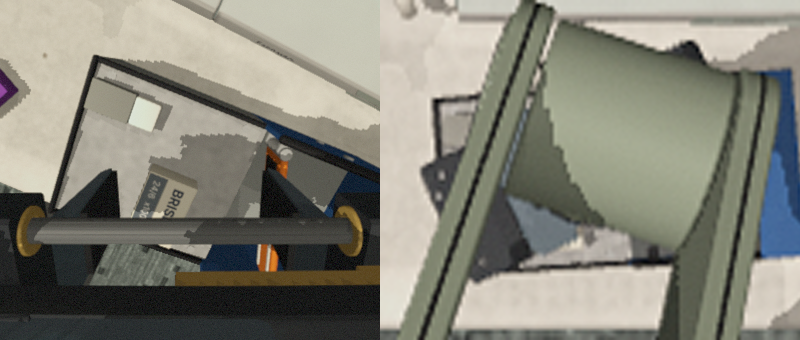

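The flap is ajar on finger A and the staples haven't moved. I'll advance so the flap opens wide well before the staples reach the sill.

```bash
python3 -m jog '[[[0,0,0],[1.5,0,4],91],[[0,0,0],[1.5,0,4],91],[[0,0,0],[1.5,0,4],91],[[0,0,0],[1.5,0,4],91],[[0,0,0],[1.5,0,4],91],[[0,0,0],[1.5,0,4],91],[[0,0,0],[1.5,0,4],91],[[0,0,0],[0,0,0],91]]'
python3 look.py pics/v6.png
```

```text
time: 7.45
ee_pos: [0.5165, -0.1884, 0.0897]
ee_rot: [[-0.904, -0.006, 0.428], [-0.428, 0.002, -0.904], [0.004, -1.0, -0.004]]
contact_force: [-5.0, 2.4, -1.3]
finger_gap: 0.0909
t 7.45 tcp [-11.5   2.3] z 0.0897 A [37.1 21.5] B [-60.1 -16.9] phi 21.6 F [-5.   2.4 -1.3] gap 0.09094485815918492
wrist staples 0.96 [-53.7 -25. ] 0.06
wrist staples 0.93 [-233.1   -6.7] -0.002
wrist flap_pad 0.93 [24.7 36.8] 0.084
wrist eraser 0.94 [-106.8   39.4] 0.058
top staples 0.73 [-235.    -9.8] -0.006
top staples 0.57 [-449.4  170.1] 0.001
top eraser 0.53 [-103.4   40.9] 0.059
```

View pics/v6.png

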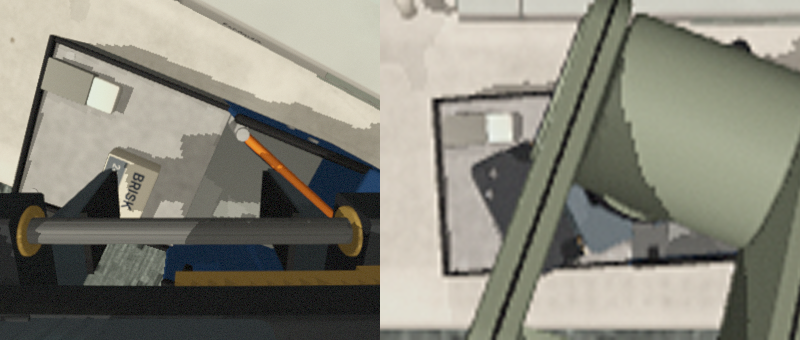

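Run:
```python
from h import *
np.set_printoptions(precision=1,suppress=True)
o=np.array([.515,-.200]);B=np.c_[[.066,-.998],[.998,.066]]
d=arm.grab_frame("wrist")
b=lambda w:(w[:,:2]-o)@B*1000
print(b(ray(d,[[205,208],[250,220]],.078)), "rim corner -130,62:",b(ray(d,[[140,96]],.065)))
q=arm.outline_of(d,"staples")
for r in q[:2]:
    k=max(cv2.findContours(r["region"].astype(np.uint8),0,1)[0],key=cv2.contourArea)
    k=cv2.approxPolyDP(k,3,True)[:,0];print(r["p"],k.tolist(),b(ray(d,k,.078)).tolist())
s=arm.read_state();R,p=np.array(s["ee_rot"]),np.array(s["ee_pos"])
print("B tip corners px",proj(d,[p+R@np.array(c) for c in ([-.016,.019,-.0455],[.016,.019,-.0455],[-.016,.019,-.059])]))
e=d["img"][170:270,170:290];e=cv2.resize(e,None,fx=5,fy=5,interpolation=2)
cv2.imwrite("pics/v7.png",e)
```

```text
[[-68.7   9.7]
 [-38.1  12.9]] rim corner -130,62: [[-132.4   60.9]]
0.96 [[46, 104], [29, 104], [0, 131], [0, 152], [22, 172], [41, 169], [75, 137]] [[-179.5360800366497, 36.76707911004583], [-189.56135629137805, 32.96103880494077], [-204.74551876146882, 10.013278929857998], [-203.09516870922843, -3.3134805291806733], [-187.57300476267145, -11.079339007986773], [-175.96633095251536, -4.467090674410619], [-158.77608947137492, 23.7483385410281]]
0.92 [[203, 209], [193, 228], [207, 231], [210, 275], [228, 276], [248, 226]] [[-69.67019773487335, 8.701713786545293], [-71.97640739616565, -6.548086114713128], [-62.49678185798427, -5.098098252794719], [-50.48290096716772, -35.97958051952388], [-38.34106404662817, -31.984334785932877], [-37.86019152634595, 8.520471025806039]]
B tip corners px [[217.4 220.1]
 [220.  262.2]
 [198.  220.1]]
```

View pics/v7.png

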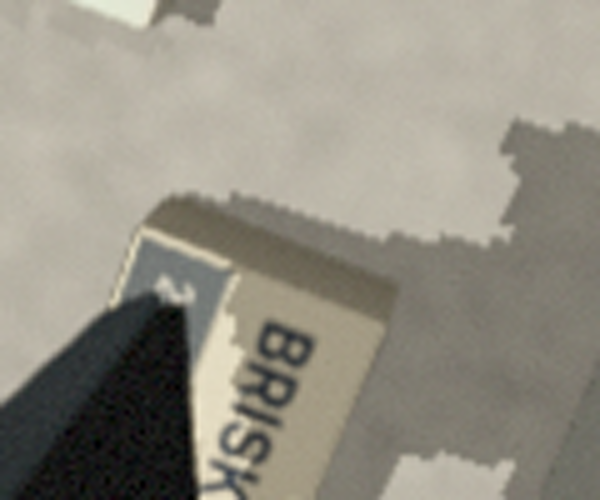

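Run:
```python
from h import *
d=arm.grab_frame("scene")
s=arm.read_state();R,p=np.array(s["ee_rot"]),np.array(s["ee_pos"])
P=[p+R@np.array(c) for c in ([0,.019,-.0455],[0,.019,-.059],[0,.019,.0455],[0,.019,.059])]
u=proj(d,P);print(u.round(1),s["ee_pos"])
x0,y0=210,190
e=cv2.resize(d["img"][y0:y0+110,x0:x0+150],None,fx=5,fy=5,interpolation=2)
for q in u: cv2.circle(e,tuple(int(v) for v in ((q-[x0,y0])*5+2)),4,(0,255,0),1)
cv2.imwrite("pics/v8.png",e)
```

```text
[[277.8 233.7]
 [272.5 232.9]
 [314.9 239.6]
 [320.5 240.5]] [ 0.51861497 -0.18898321  0.09042534]
```

View pics/v8.png

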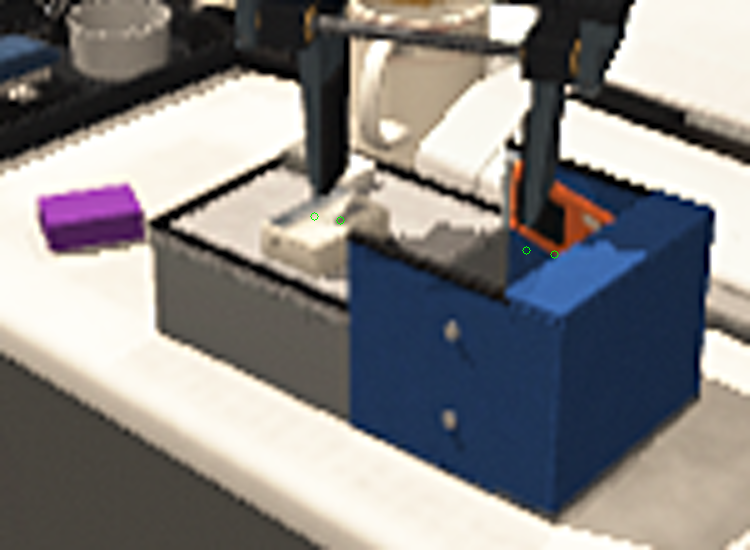

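Run:
```python
from h import *
np.set_printoptions(precision=4,suppress=True)
a=arm.grab_frame("wrist");b=arm.grab_frame("scene")
s=arm.read_state();R,p=np.array(s["ee_rot"]),np.array(s["ee_pos"])
def line(d,uv): q=ray(d,[uv],.05)[0];r=ray(d,[uv],.10)[0];return q,(r-q)
for w,c in (((206,230),(274,229)),((355,232),(317,235.6))):
    p1,d1=line(a,w);p2,d2=line(b,c)
    k=np.linalg.lstsq(np.c_[d1,-d2],p2-p1,rcond=None)[0]
    x,y=p1+k[0]*d1,p2+k[1]*d2; print(x,y,"tool",R.T@((x+y)/2-p))
```

```text
[ 0.5053 -0.137   0.0755] [ 0.5021 -0.1323  0.0774] tool [-0.0097  0.0141 -0.0556]
[ 0.5484 -0.2292  0.0778] [ 0.5477 -0.2285  0.0776] tool [-0.0094  0.0128  0.0485]
```

The scene view shows the finger tips about 5 px higher than I predicted, near z = 0.077. So finger B went over the top of the staples instead of pushing them, and the staples haven't moved. I'll lift slightly, go back, then come down 8–9 mm lower.

```bash
python3 -m jog '[[[0,0,0],[0,-8,0],91],[[0,0,0],[-2.4,0,-7.6],91],[[0,0,0],[-2.4,0,-7.6],91],[[0,0,0],[-2.4,0,-7.6],91],[[0,0,0],[-2.4,0,-7.6],91],[[0,0,0],[0,8,0],91],[[0,0,0],[0,8,0],91],[[0,0,0],[0,0,0],91]]'
python3 - <<'E'
import subprocess;print(subprocess.run(["python3","look.py","pics/l1.png"],capture_output=True,text=True).stdout)
from h import *
d=arm.grab_frame("scene");w=arm.grab_frame("wrist")
e=cv2.resize(d["img"][190:290,210:360],None,fx=2.6,fy=3,interpolation=2)
cv2.imwrite("pics/v9.png",np.hstack([e,cv2.resize(w["img"][170:290,170:370],(400,300),interpolation=2)]))
E
```

```text
time: 9.1
ee_pos: [0.5167, -0.1591, 0.0951]
ee_rot: [[-0.903, 0.01, 0.43], [-0.43, -0.008, -0.903], [-0.006, -1.0, 0.011]]
contact_force: [-24.8, 9.4, 73.9]
finger_gap: 0.0909
t 9.1 tcp [-40.7   4.4] z 0.0951 A [ 7.8 23.7] B [-89.2 -14.9] phi 21.7 F [-24.8   9.4  73.9] gap 0.0908896210985796
wrist staples 0.94 [-50.3 -23.4] 0.058
wrist staples 0.88 [-232.    -6.6] -0.0
wrist flap_pad 0.93 [-2.4 22.3] 0.081
wrist eraser 0.78 [-103.1   39.6] 0.059
top staples 0.62 [-235.6   -8.5] -0.001
top staples 0.5 [-53.6 -25.9] 0.059
top flap_pad 0.39 [234.  -45.7] -0.0
top eraser 0.5 [-105.7   39.3] 0.06
```

View pics/v9.png

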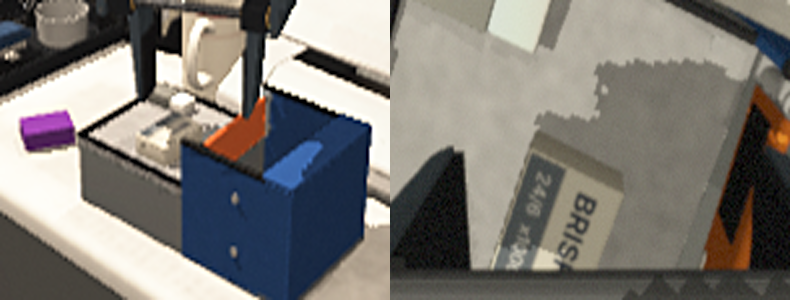

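```bash
python3 -m jog '[[[0,0,0],[0,-10,0],91],[[0,0,0],[0,-15,0],91],[[0,0,0],[0,-10,0],91],[[0,0,0],[-2.5,0,-8],91],[[0,0,0],[-2.5,0,-8],91],[[0,0,0],[-2.5,0,-8],91],[[0,0,0],[0,0,0],91],[[0,0,0],[0,0,0],91]]'
python3 look.py pics/l2.png
python3 - <<'E'
from h import *
d=arm.grab_frame("scene")
s=arm.read_state();R,p=np.array(s["ee_rot"]),np.array(s["ee_pos"])
e=cv2.resize(d["img"][170:270,210:370],None,fx=5,fy=5,interpolation=2)
for c in ([0,.019,-.0455],[0,.019,-.059],[0,.019,.0455],[0,.019,.059]):
    q=proj(d,p+R@np.array(c))[0];cv2.circle(e,tuple(int(v) for v in ((q-[210,170])*5+2)),4,(0,255,0),1)
cv2.imwrite("pics/v10.png",e)
E
```

```text
time: 10.6
ee_pos: [0.5111, -0.1323, 0.1175]
ee_rot: [[-0.903, -0.0, 0.429], [-0.429, -0.0, -0.903], [0.0, -1.0, 0.0]]
contact_force: [0.2, -0.5, -0.3]
finger_gap: 0.091
t 10.6 tcp [-67.8   0.6] z 0.1175 A [-19.2  19.9] B [-116.4  -18.6] phi 21.6 F [ 0.2 -0.5 -0.3] gap 0.09104503337610909
wrist staples 0.82 [-233.8   -7. ] -0.003
wrist staples 0.59 [-51.1 -23.4] 0.058
wrist flap_pad 0.58 [-2.8 22.1] 0.083
wrist eraser 0.73 [-104.7   38.6] 0.06
top staples 0.8 [-232.6   -9.8] -0.002
top staples 0.41 [-53.  -25.2] 0.059
top eraser 0.21 [55.5  1.7] 0.009
```

View pics/v10.png

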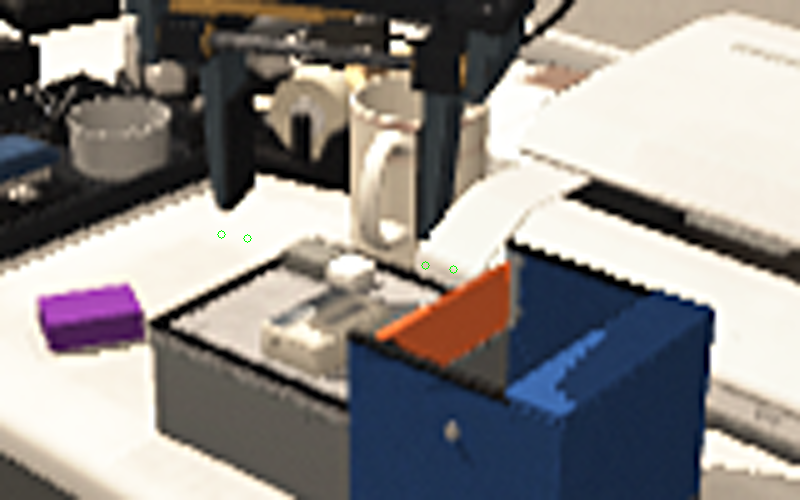

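```bash
python3 - <<'E'
from h import *
d=arm.grab_frame("scene");s=arm.read_state();R,p=np.array(s["ee_rot"]),np.array(s["ee_pos"])
for z in(-.052,.052): print(proj(d,[p+R@np.array([0,y,z]) for y in(.019,.009,-.001)]).round(1).tolist())
E
python3 -m jog '[[[0,0,0],[0,8,0],91],[[0,0,0],[0,8,0],91],[[0,0,0],[0,8,0],91],[[0,0,0],[0,8,0],91],[[0,0,0],[0,3,0],91],[[0,0,0],[0,0,0],91],[[0,0,0],[0,1.5,0],91],[[0,0,0],[0,1.5,0],91]]'
```

```text
[[256.6, 217.0], [256.5, 213.3], [256.4, 209.6]]
[[297.4, 223.0], [297.5, 219.2], [297.6, 215.4]]
time: 12.1
ee_pos: [0.5113, -0.1324, 0.0798]
ee_rot: [[-0.904, 0.001, 0.428], [-0.428, -0.0, -0.904], [-0.0, -1.0, 0.0]]
contact_force: [0.2, -0.1, 0.2]
finger_gap: 0.0909
```

```bash
python3 -m jog '[[[0,0,0],[0,1.5,0],91],[[0,0,0],[0,1.5,0],91],[[0,0,0],[0,1.5,0],91],[[0,0,0],[0,1.5,0],91],[[0,0,0],[0,1.5,0],91],[[0,0,0],[0,0,0],91],[[0,0,0],[0,0,0],91],[[0,0,0],[0,0,0],91]]'
python3 - <<'E'
from h import *
d=arm.grab_frame("scene");w=arm.grab_frame("wrist")
s=arm.read_state();R,p=np.array(s["ee_rot"]),np.array(s["ee_pos"])
e=cv2.resize(d["img"][190:270,230:330],None,fx=4.2,fy=4.2,interpolation=2)
cv2.imwrite("pics/v11.png",np.hstack([e,cv2.resize(w["img"][170:290,200:352],(370,336),interpolation=2)]))
E
```

```text
time: 13.1
ee_pos: [0.5112, -0.1324, 0.0722]
ee_rot: [[-0.904, 0.0, 0.428], [-0.428, -0.0, -0.904], [-0.0, -1.0, 0.0]]
contact_force: [-0.2, 0.6, -1.6]
finger_gap: 0.0914
```

View pics/v11.png

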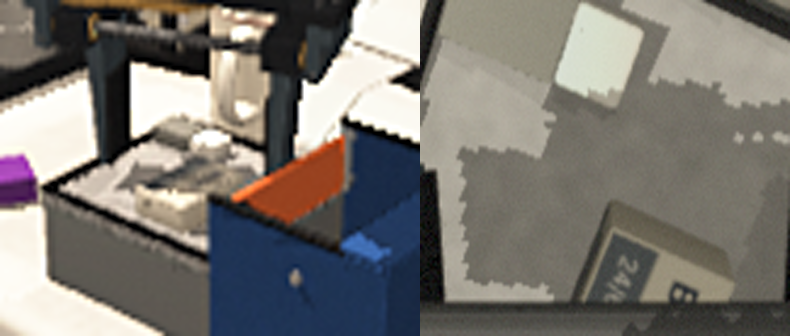

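```bash
python3 -m jog '[[[0,0,0],[1.2,0,3],91],[[0,0,0],[1.2,0,3],91],[[0,0,0],[1.2,0,3],91],[[0,0,0],[1.2,0,3],91],[[0,0,0],[1.2,0,3],91],[[0,0,0],[1.2,0,3],91],[[0,0,0],[1.2,0,3],91],[[0,0,0],[1.2,0,3],91]]'
cat > num.py <<'E'
from h import *
o=np.array([.515,-.200]);B=np.c_[[.066,-.998],[.998,.066]]
b=lambda w:((np.atleast_2d(w)[:,:2]-o)@B*1000).round(0)
s=arm.read_state();R=np.array(s["ee_rot"]);p=np.array(s["ee_pos"]);g=s["finger_gap"]
w=arm.grab_frame("wrist")
print("A",b(p+R[:,2]*(g/2+.00675)),"B",b(p-R[:,2]*(g/2+.00675)),"z",p[2].round(4),"phi",np.degrees(np.arctan2(*(R[:2,2]@B)[::-1])).round(1),"gap",round(g,4))
for nm in ("staples","flap_pad","eraser"):
    for q in arm.mark_of(w,nm)[:2]: print(nm,round(q["p"],2),b(q["point"]),round(q["point"][2],3))
for r in arm.outline_of(w,"staples")[:2]:
    k=max(cv2.findContours(r["region"].astype(np.uint8),0,1)[0],key=cv2.contourArea)
    k=cv2.approxPolyDP(k,3,True)[:,0];print(round(r["p"],2),k.tolist(),b(ray(w,k,.078)).tolist())
r=arm.outline_of(w,"flap")[:1]
if r: k=np.argwhere(r[0]["region"])[:,::-1].astype(float); f=b(ray(w,k,.098)); print("flap ext",f.min(0),f.max(0), "at max x",f[f[:,0].argmax()])
cv2.imwrite("pics/n%.2f.png"%s["time"],w["img"])
E
python3 num.py
```

```text
time: 14.2
ee_pos: [0.5127, -0.1583, 0.0721]
ee_rot: [[-0.904, -0.0, 0.428], [-0.428, 0.0, -0.904], [-0.0, -1.0, -0.0]]
contact_force: [0.5, 1.8, 0.1]
finger_gap: 0.0913
A [[ 7. 20.]] B [[-91. -19.]] z 0.0721 phi 21.6 gap 0.0913
staples 0.85 [[-53. -24.]] 0.059
staples 0.6 [[-232.   -8.]] -0.002
flap_pad 0.97 [[ 8. 23.]] 0.082
eraser 0.73 [[-102.   37.]] 0.056
0.87 [[243, 227], [222, 276], [282, 276], [291, 258], [291, 246]] [[-72.0, 9.0], [-73.0, -27.0], [-38.0, -13.0], [-37.0, 1.0], [-40.0, 9.0]]
flap ext [-16. -21.] [22. 57.] at max x [ 22. -16.]
```

```bash
python3 -m jog '[[[0,0,0],[1.3,0,3.3],91],[[0,0,0],[1.3,0,3.3],91],[[0,0,0],[1.3,0,3.3],91],[[0,0,0],[1.3,0,3.3],91],[[0,0,0],[1.3,0,3.3],91],[[0,0,0],[1.3,0,3.3],91],[[0,0,0],[1.3,0,3.3],91],[[0,0,0],[1.3,0,3.3],91]]'
python3 num.py
```

```text
time: 15.5
ee_pos: [0.5122, -0.1853, 0.0713]
ee_rot: [[-0.904, -0.006, 0.428], [-0.428, 0.003, -0.904], [0.004, -1.0, -0.005]]
contact_force: [-3.5, 4.2, 1.4]
finger_gap: 0.0906
A [[34. 17.]] B [[-63. -21.]] z 0.0713 phi 21.6 gap 0.0906
staples 0.81 [[-37. -21.]] 0.059
staples 0.67 [[-234.   -6.]] -0.003
eraser 0.92 [[-104.   40.]] 0.061
eraser 0.74 [[-2. -3.]] 0.003
0.88 [[215, 220], [209, 229], [209, 276], [264, 276], [268, 224]] [[-61.0, 6.0], [-63.0, -1.0], [-53.0, -31.0], [-21.0, -18.0], [-31.0, 16.0]]
0.72 [[31, 96], [17, 95], [0, 111], [0, 162], [11, 173], [29, 168], [66, 134], [43, 104]] [[-177.0, 36.0], [-185.0, 34.0], [-193.0, 22.0], [-189.0, -7.0], [-182.0, -11.0], [-173.0, -4.0], [-155.0, 23.0], [-170.0, 35.0]]
flap ext [-10.  25.] [57. 57.] at max x [57. 25.]
```

```bash
python3 -m jog '[[[0,0,0],[1.3,0,2.2],91],[[0,0,0],[1.3,0,2.2],91],[[0,0,0],[1.3,0,2.2],91],[[0,0,0],[1.3,0,2.2],91],[[0,0,0],[1.3,0,2.2],91],[[0,0,0],[1.3,0,2.2],91],[[0,0,0],[1.3,0,2.2],91],[[0,0,0],[1.3,0,2.2],91]]'
python3 num.py
```

```text
time: 16.8
ee_pos: [0.5129, -0.2072, 0.0723]
ee_rot: [[-0.904, 0.0, 0.428], [-0.428, -0.0, -0.904], [-0.0, -1.0, 0.0]]
contact_force: [-2.5, 3.0, -0.6]
finger_gap: 0.0911
A [[56. 17.]] B [[-42. -22.]] z 0.0723 phi 21.6 gap 0.0911
staples 0.95 [[-233.  -12.]] 0.002
staples 0.65 [[-14. -18.]] 0.058
flap_pad 0.74 [[25. 39.]] 0.081
flap_pad 0.17 [[  2. -26.]] 0.063
eraser 0.63 [[-102.   41.]] 0.059
0.58 [[0, 84], [3, 159], [40, 122], [10, 86]] [[-174.0, 35.0], [-167.0, -6.0], [-150.0, 23.0], [-168.0, 36.0]]
0.57 [[213, 218], [206, 227], [209, 274], [264, 275], [265, 219]] [[-42.0, 5.0], [-44.0, -2.0], [-32.0, -31.0], [0.0, -19.0], [-12.0, 16.0]]
flap ext [-7. 24.] [78. 55.] at max x [78. 30.]
```

```bash
python3 -m jog '[[[0,0,0],[0.7,0,1],88],[[0,0,0],[0.7,0,1.5],85],[[0,0,0],[0.7,0,1.5],82],[[0,0,0],[0.7,0,1.5],79],[[0,0,0],[0.7,0,1.5],76],[[0,0,0],[0.7,0,1.5],73],[[0,0,0],[0.7,0,1.5],73],[[0,0,0],[0.7,0,1],73]]' 20
python3 num.py
```

```text
time: 18.1
ee_pos: [0.5125, -0.2194, 0.0721]
ee_rot: [[-0.904, 0.0, 0.428], [-0.428, -0.0, -0.904], [-0.0, -1.0, 0.0]]
contact_force: [-2.0, 2.1, 0.7]
finger_gap: 0.0732
A [[59. 12.]] B [[-21. -20.]] z 0.0721 phi 21.6 gap 0.0732
staples 0.71 [[-104.   41.]] 0.059
staples 0.58 [[36. -2.]] 0.024
flap_pad 0.95 [[26. 35.]] 0.086
eraser 0.73 [[-103.   41.]] 0.059
0.72 [[1, 86], [0, 140], [26, 116]] [[-161.0, 33.0], [-158.0, 3.0], [-146.0, 22.0]]
0.57 [[287, 190], [269, 250], [308, 261], [326, 211], [309, 196]] [[5.0, 36.0], [9.0, -3.0], [35.0, -1.0], [32.0, 33.0], [19.0, 38.0]]
flap ext [-4. 20.] [77. 54.] at max x [77. 21.]
```

The staples seem to have dropped (z about 0.024 inside the well). I'll sweep finger B on to the sill so nothing can be left resting on the edge.

```bash
python3 -m jog '[[[0,0,0],[0.4,0,1],70],[[0,0,0],[0.4,0,1.5],67],[[0,0,0],[0.4,0,1.5],64],[[0,0,0],[0.4,0,1.5],61],[[0,0,0],[0.4,0,1.5],58],[[0,0,0],[0.4,0,1.5],56],[[0,0,0],[0.4,0,0.5],56],[[0,0,0],[0,0,0],56]]'
python3 num.py
```

```text
time: 19.4
ee_pos: [0.5138, -0.2286, 0.0722]
ee_rot: [[-0.904, 0.0, 0.428], [-0.428, -0.0, -0.904], [0.0, -1.0, 0.0]]
contact_force: [-1.8, 1.9, 0.7]
finger_gap: 0.0561
A [[61. 10.]] B [[ -4. -16.]] z 0.0722 phi 21.6 gap 0.0561
staples 0.61 [[37. -3.]] 0.022
flap_pad 0.58 [[24. 36.]] 0.083
eraser 0.92 [[-101.   40.]] 0.057
0.63 [[276, 186], [258, 247], [299, 259], [315, 212], [291, 190]] [[8.0, 37.0], [11.0, -3.0], [38.0, -1.0], [35.0, 31.0], [17.0, 38.0]]
0.51 [[0, 95], [1, 127], [15, 111]] [[-152.0, 29.0], [-149.0, 11.0], [-143.0, 23.0]]
flap ext [-4. 19.] [72. 54.] at max x [72. 27.]
```

```bash
python3 -m jog '[[[0,0,0],[-3.5,0,-8.8],56],[[0,0,0],[-3.5,0,-8.8],56],[[0,0,0],[-3.5,0,-8.8],56],[[0,0,0],[-3.5,0,-8.8],56],[[0,0,0],[-3.5,0,-8.8],56],[[0,0,0],[-3.5,0,-8.8],56],[[0,0,0],[-3.5,0,-8.8],56],[[0,0,0],[-4,0,-10],56]]'
python3 -m jog '[[[0,0,0],[0,0,0],56],[[0,0,0],[0,-15,0],56],[[0,0,0],[0,-20,0],56],[[0,0,0],[0,-25,0],56],[[0,0,0],[0,-25,0],56],[[0,0,0],[0,-25,0],56],[[0,0,0],[0,-10,0],56],[[0,0,0],[0,0,0],56]]'
python3 num.py
python3 - <<'E'
from h import *
w=arm.grab_frame("wrist");d=arm.grab_frame("scene")
cv2.imwrite("pics/v12.png",np.hstack([cv2.resize(w["img"][80:290,200:480],(480,360),interpolation=2),cv2.resize(d["img"][190:310,220:325],(315,360),interpolation=2)]))
E
```

```text
time: 20.7
ee_pos: [0.5096, -0.1512, 0.0724]
ee_rot: [[-0.904, 0.002, 0.429], [-0.429, -0.001, -0.904], [-0.001, -1.0, 0.001]]
contact_force: [-0.2, -1.0, 0.3]
finger_gap: 0.056
time: 21.7
ee_pos: [0.5092, -0.152, 0.1929]
ee_rot: [[-0.904, 0.002, 0.428], [-0.428, -0.001, -0.904], [-0.001, -1.0, 0.001]]
contact_force: [0.9, -0.2, -0.4]
finger_gap: 0.0564
A [[-16.  10.]] B [[-81. -16.]] z 0.1929 phi 21.6 gap 0.0564
staples 0.91 [[35.  1.]] 0.025
staples 0.72 [[-231.   -7.]] -0.003
flap_pad 0.73 [[-2. 22.]] 0.082
eraser 0.66 [[-102.   37.]] 0.058
0.84 [[351, 196], [345, 199], [332, 225], [346, 237], [361, 204]] [[12.0, 33.0], [7.0, 28.0], [7.0, -2.0], [26.0, -9.0], [25.0, 29.0]]
0.68 [[142, 117], [132, 120], [106, 143], [127, 167], [135, 165], [161, 141]] [[-205.0, 30.0], [-213.0, 24.0], [-232.0, -7.0], [-207.0, -22.0], [-200.0, -17.0], [-182.0, 15.0]]
flap ext [110. -49.] [192.  33.] at max x [192. -47.]
```

View pics/v12.png

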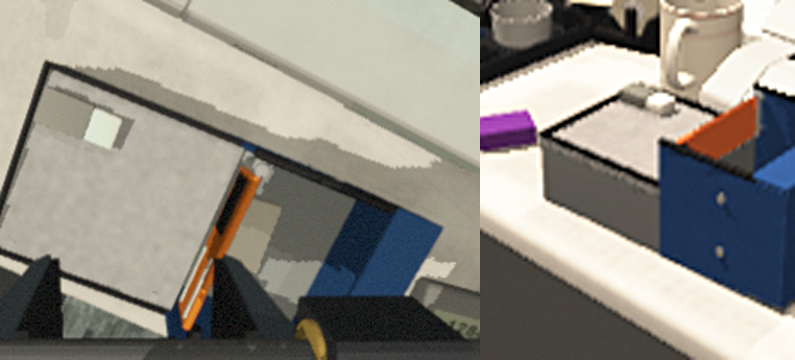

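The last picture shows an empty ledge, with the flap shut across the gateway (crop (215,250)). The staples lie in the well behind it at (258,232), and the eraser is in its corner at (90,120). The robot is clear of everything, so I'm handing in.

```bash
python3 -c "
from plant import arm
s=arm.read_state();print(s['time'],s['contact_force']);print(arm.hand_in())"
```

```text
22.1 [ 0.23013631 -0.54928276  0.07469265]
the job is handed in; nothing more can be done
None
```

The staples are in the well behind the flap, the flap is shut again, and I handed the job in at 22.1 s. One finger opened the flap to about 1.1–1.2 rad and held it there. The other finger pushed the staples along the ledge until they dropped in, and then both fingers drew back clear.

**Last checks:**
- **Staples:** found in the well at about x = 35, y = 1 mm in the return box's frame. The reported height of about 25 mm above the worktop suggests they may be leaning rather than lying flat.
- **Flap:** the push pad is at x = -2 mm, which matches its reading when shut earlier.
- **Eraser:** still at about (-102, 37) mm, its starting place.
- **Purple look-alike:** not moved.
- **Robot:** touching nothing, with contact force under 1 N.
- **Other things:** I didn't measure the things in the tray or on the right after the job; the arm did not go down near them.

**What went wrong on the way:**
- **First push missed:** with the gripper open, the fingertips ended only about 5 mm ahead of the TCP, not the 19 mm given. The first push went over the top of the staples without moving them.
- **Hard contact on the flap:** while I repositioned, the flap slipped shut and a fingertip came down on what was most likely its top edge. The wrist reading reached about 74 N, under the 120 N limit. I lifted off at once, and the flap worked normally afterwards.
- **One disagreement:** the last flap outline from the network was clearly a wrong detection, far from the flap. For the shut flap I relied on the picture and the pad position instead.

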